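Rack the projector lenses by height

TASK

Put the four loose projector lenses away on the lens rack: stand one on each round pad, upright and fully on its pad, in order of height along the row, with the tallest next to the upright steel end block and the shortest at the far end. They are optics: set each one down gently, and never drop one or knock one over.

Things in the scene. Friction and masses are not known exactly. Their poses are not given: they have to be found in the camera images.
- lens_a: Loose projection lens 36 mm tall, a black upright barrel 36 mm in diameter with bright bands; it stands on a bright flange 40 mm in diameter and 5 mm thick; the top 5 mm narrow to 33 mm, with a glass window in the top. 0.1 to 0.35 kg. The four lenses are told apart by height (36, 49, 62 and 75 mm). Origin: centre of the underside of the flange; z is the lens axis, up. Starts upright on the bench.
- lens_b: Loose projection lens 49 mm tall, a black upright barrel 36 mm in diameter with bright bands; it stands on a bright flange 40 mm in diameter and 5 mm thick; the top 5 mm narrow to 33 mm, with a glass window in the top. 0.1 to 0.35 kg. The four lenses are told apart by height (36, 49, 62 and 75 mm). Origin: centre of the underside of the flange; z is the lens axis, up. Starts upright on the bench.
- lens_c: Loose projection lens 62 mm tall, a black upright barrel 36 mm in diameter with bright bands; it stands on a bright flange 40 mm in diameter and 5 mm thick; the top 5 mm narrow to 33 mm, with a glass window in the top. 0.1 to 0.35 kg. The four lenses are told apart by height (36, 49, 62 and 75 mm). Origin: centre of the underside of the flange; z is the lens axis, up. Starts upright on the bench.
- lens_d: Loose projection lens 75 mm tall, a black upright barrel 36 mm in diameter with bright bands; it stands on a bright flange 40 mm in diameter and 5 mm thick; the top 5 mm narrow to 33 mm, with a glass window in the top. 0.1 to 0.35 kg. The four lenses are told apart by height (36, 49, 62 and 75 mm). Origin: centre of the underside of the flange; z is the lens axis, up. Starts upright on the bench.
- pad_p: One of four identical fixed round pads on the rack, grey rim with a darker middle, 64 mm in diameter and 4 mm thick; its top is 10 mm above the bench. The pads stand in a row 72 mm apart; which named pad is where in the row changes from start to start. Origin: centre of its underside, 6 mm above the bench, z up.
- pad_q: One of four identical fixed round pads on the rack, grey rim with a darker middle, 64 mm in diameter and 4 mm thick; its top is 10 mm above the bench. The pads stand in a row 72 mm apart; which named pad is where in the row changes from start to start. Origin: centre of its underside, 6 mm above the bench, z up.
- pad_r: One of four identical fixed round pads on the rack, grey rim with a darker middle, 64 mm in diameter and 4 mm thick; its top is 10 mm above the bench. The pads stand in a row 72 mm apart; which named pad is where in the row changes from start to start. Origin: centre of its underside, 6 mm above the bench, z up.
- pad_s: One of four identical fixed round pads on the rack, grey rim with a darker middle, 64 mm in diameter and 4 mm thick; its top is 10 mm above the bench. The pads stand in a row 72 mm apart; which named pad is where in the row changes from start to start. Origin: centre of its underside, 6 mm above the bench, z up.
- end_block: Fixed upright steel block at one end of the rack, 60 mm across the row, 18 mm along it, 55 mm high (top 61 mm above the bench). It is at either end of the row, 64 mm beyond the centre of the nearest pad; the opposite end has only a black rubber strip 4 mm high. Origin: centre of its underside, 6 mm above the bench.
- rack: Fixed aluminium plate carrying the pads, 84 mm wide (its x), 376 mm long (its y, along the row of pads), 6 mm thick. The pads' centres lie on its y axis at -108, -36, 36 and 108 mm. Origin: centre of its underside, on the bench.

How it is judged:
By the outcome, as a careful person would: the job done as asked, in the order asked, and still so for the second after the job is handed in, with the robot touching nothing.
It also fails if it takes over 93 s, if anything falls off the work surface, if the arm or the gripper's body presses on something with over 40 N, if the wrist force passes 120 N, or if a joint passes its speed limit or range.

ROBOT

A 7-joint arm with a two-finger parallel gripper is mounted at the origin on the work surface. World frame = base frame: x ahead of the robot, y to its left, z up, the work surface at z = 0. Lengths are in mm, angles in rad, forces in N, time in s.
With the tool pointing down it reaches from about 350 to 900 mm from the base axis. Payload 7.2 kg.
Tool frame: the origin (TCP) lies between the finger pads; the fingertips stand manip.finger_overhang ahead of it and the grasp point (between the pads) lies 3 mm ahead of it (manip.finger_overhang is the distance from the TCP to the fingertips, in mm); z points along the fingers, y is the line along which they close (so a half turn about z gives the same grasp; the last joint's range is limited). The gripper opens to 85 mm and grips with 20 to 120 N. Pads are 22 mm wide; open, the fingers measure 114 mm over their backs; the gripper's body (76 mm by 85 mm) begins 54 mm behind the grasp point. The pads swing forward as they close: fully open they stand 13 mm farther back than shut.
Start: joints at [-1.354, 0.411, -0.013, 1.596, 0.006, 1.134, -0.082], TCP at [175.613, 599.823, 253.297] pointing down, gripper open.
Joint ranges: [-2.95, 2.95], [-0.29, 1.99], [-1.47, 1.44], [0.14, 2.54], [-1.03, 4.17], [0.13, 1.85], [-2.86, 2.86]. Speed limits (rad/s): [2.39, 2.39, 3.01, 3.01, 3.14, 3.14, 3.14].

INTERFACE

Orientations are given as [roll, pitch, yaw] about the fixed x, y, z axes, in that order (R = Rz(yaw) Ry(pitch) Rx(roll)).
In Python, from bench import manip gives the robot as it stands.
- The arm moves only by the shell command python3 -m pendant 'ROWS' [FORCE]. ROWS is JSON, a list that holds one entry, the list of rows, each a list of 5 numbers: the gripper's target within -1 to 1 (shut at 1, half-way at 0, fully open at -1), then the shift along the tool's x, y, z as a fraction of full scale, then the turn about the tool's z as a fraction of full scale. A call has 1 to 8 rows; each row is the pose to reach, as a shift and turn from the pose commanded when the call began, along the tool's axes at that moment, turning the shorter way round; what a row does not reach only later rows make up. Full scale, the value 1, is 0.5 m for a shift and 360 degrees for a turn. A row lasts 1/12 s, in which the tool goes at most 41.7 mm and 7.16 degrees, less where a joint would pass 70% of its speed; a pose out of reach is approached as far as the arm can. A call with a number of a shift or a turn outside -1 to 1 is refused whole. A call with a gripper value outside its range is refused whole. The fingers move at their own pace and stop on an object; FORCE is the grip in N (left out, the last holds). Time passes only in rows, so rows that repeat a pose let the fingers close. It gives the time, the measured TCP pose, the force, the opening and the grip force at its end, in the units of the state.
- manip.get_obs(): the state, without advancing time (a new reading comes with each control period).
- manip.read_camera(name): name is "scene" or "top" or "wrist"; returns the picture (384x512x3 uint8, red, green, blue); there is no depth.
- manip.calibration(name): a dict with "fx", "fy", "cx", "cy" (pixels), "dist" ([k1, k2, p1, p2, k3] as OpenCV has them; the pictures are not rectified), "rvec" (rotation vector, rad) and "tvec" (3), from world to camera coordinates, as OpenCV has them. Camera axes: x right, y down, z forward; pixel columns grow to the right and rows downward; lengths in mm; the calibration is good to about 2 mm. A picture is of the moment at which its call begins: read the wrist's pose just before it. calibration takes no time and is no camera call; for the wrist camera it gives the pose at the moment of the call.
- manip.close_job(): hands the job in; it is judged then, once.
The state is a dict: "t": time; "joint_positions": joint angles; "joint_velocities": joint speeds; "effort": joint torques, N m; "ee_pos": TCP position; "tool_rot": TCP orientation; "force": force on the tool from outside, world axes, zero at the start; "moment": the same for the moment, N m; "gripper_width": finger opening in mm; "gripper_force": force on a finger pad.
Only numpy, scipy, OpenCV 4.12 (cv2) and the standard library are available. Lean on these libraries where they do the work, as an engineer would, in place of code of your own. Each camera call takes 0.05 s, during which the arm holds its last target. There are 200 camera calls.

## Working session

There is one attempt and no reset: what is moved stays moved. The work goes in short steps, Python scripts to look and compute and a shell command to move; the robot and the scene stay as the last step left them, time stands still between calls to the robot, and variables do not carry over. Pictures are saved under pics/ and viewed, at most 14 in all, crops included, and the job is handed in when it is done.

```bash
mkdir -p pics; ls; python3 - <<'E'
from bench import manip
import cv2
o=manip.get_obs();print({k:o[k] for k in('t','ee_pos','tool_rot','gripper_width','force')},manip.finger_overhang)
for n in('scene','top'):
    c=manip.calibration(n);print(n,c)
    cv2.imwrite(f'pics/{n}0.png',manip.read_camera(n)[:,:,::-1])
E
```

```text
pics
{'t': 0.0, 'ee_pos': array([175.51976058, 599.37186177, 252.44447946]), 'tool_rot': array([-3.13997097e+00,  1.23767763e-04,  2.85684263e+00]), 'gripper_width': 85.59593845774651, 'force': array([-0.60324805, -0.20753331,  0.18928623])} 22.0
scene {'fx': 355.7715670849494, 'fy': 355.7715670849494, 'cx': 259.3927915530802, 'cy': 187.24209366987597, 'dist': array([-0.06970296,  0.        ,  0.        ,  0.        ,  0.        ]), 'rvec': array([ 1.76812064,  1.54630414, -0.74877175]), 'tvec': array([ -51.8260466 , -278.54655032, 1153.50204598])}
top {'fx': 435.0499187897709, 'fy': 435.0499187897709, 'cx': 257.46718649200085, 'cy': 194.65996377212838, 'dist': array([-0.13165874,  0.        ,  0.        ,  0.        ,  0.        ]), 'rvec': array([ 2.1163173 , -2.13442345,  0.18183178]), 'tvec': array([  9.26752701, 508.94772673, 822.92692429])}
```

View pics/top0.png

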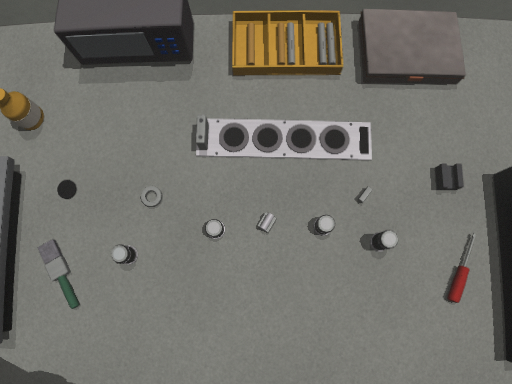

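View pics/scene0.png

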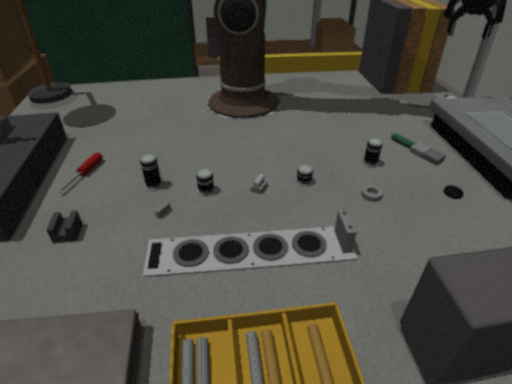

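The top view shows the end block at px (202,130), with the pads at (234,137), (268,138), (301,139) and (335,140). The lenses are at (122,254), (214,229), (325,225) and (386,240). From the scene view they look like C, A, B and D respectively. I'll measure them next.

```bash
cat > h.py <<'E'
import numpy as np,cv2
from bench import manip
from scipy.spatial.transform import Rotation as Ro
def K(c): return np.array([[c['fx'],0,c['cx']],[0,c['fy'],c['cy']],[0,0,1]])
def world(c,uv,z):
    n=cv2.undistortPoints(np.array(uv,float).reshape(-1,1,2),K(c),c['dist']).reshape(-1,2)
    R=cv2.Rodrigues(c['rvec'])[0]; d=np.c_[n,np.ones(len(n))]@R; C=-R.T@c['tvec']
    return C+d*((z-C[2])/d[:,2])[:,None]
def pix(c,P): return cv2.projectPoints(np.array(P,float).reshape(-1,1,3),c['rvec'],c['tvec'],K(c),c['dist'])[0].reshape(-1,2)
def circ(p,r,n=60):
    a=np.linspace(0,2*np.pi,n); return np.c_[p[0]+r*np.cos(a),p[1]+r*np.sin(a),np.full(n,p[2])]
E
python3 - <<'E'
from h import *
c=manip.calibration('top');s=manip.calibration('scene')
im=cv2.imread('pics/top0.png');si=cv2.imread('pics/scene0.png')
g=cv2.cvtColor(im,6)
L=dict(C=((122,254),62),A=((214,229),36),B=((325,225),49),D=((386,240),75))
for k,(p,h) in L.items():
    x,y=p;w=g[y-13:y+14,x-13:x+14];n,l,st,ce=cv2.connectedComponentsWithStats((w>150).astype(np.uint8))
    i=1+np.argmax(st[1:,4]);q=ce[i]+[x-13,y-13];W=world(c,q,h)[0]
    print(k,q,st[i],W.round(1),'scene top/base px',pix(s,[W,[W[0],W[1],0]]).round(0).tolist())
pp=world(c,[(234,137),(268,138),(301,139),(335,140)],10);print(pp.round(1),np.linalg.norm(np.diff(pp,axis=0),axis=1))
cr=[cv2.resize(im[y-20:y+20,x-20:x+20],(300,300),interpolation=2) for (x,y),h in L.values()]
cv2.imwrite('pics/c1.png',np.vstack([np.hstack(cr[:2]),np.hstack(cr[2:])])[:600])
cv2.imwrite('pics/c2.png',cv2.resize(im[110:165,190:380],(798,231),interpolation=2))
E
```

```text
C [118.61538462 253.2991453 ] [  4   7  12  12 117] [392.6 276.   62. ] scene top/base px [[375.0, 141.0], [370.0, 163.0]]
A [213.35245902 227.30327869] [  6   6  13  12 122] [445.3  93.6  36. ] scene top/base px [[305.0, 168.0], [303.0, 181.0]]
B [325.7804878  223.40243902] [  7   4  14  15 164] [ 449.6 -129.2   49. ] scene top/base px [[204.0, 172.0], [206.0, 190.0]]
D [389.31818182 238.63068182] [  9   4  16  16 176] [ 415.9 -246.9   75. ] scene top/base px [[147.0, 157.0], [154.0, 185.0]]
[[ 640.9   54.3   10. ]
 [ 637.9  -18.3   10. ]
 [ 635.1  -88.7   10. ]
 [ 632.5 -161.5   10. ]] [72.62565562 70.43199854 72.86448297]
```

View pics/c1.png

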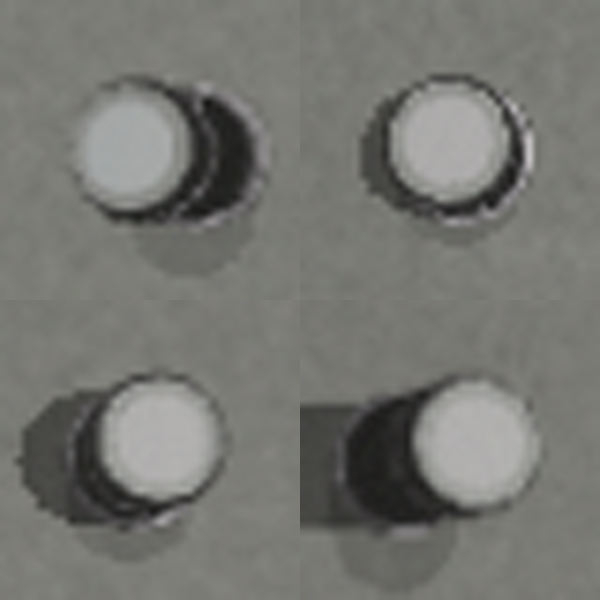

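View pics/c2.png

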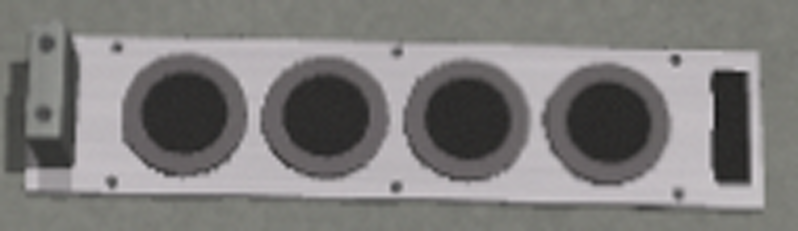

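The heights match the scene view: predicted and seen top/base pixels agree, and pad spacing measures 71–73 mm against a nominal 72. I'll take C first because it's nearest the arm.

```bash
cat >> h.py <<'E'
YAW=1.532
def plan(x,y,z,yaw=YAW):
    o=manip.get_obs();R=Ro.from_euler('xyz',o['tool_rot'])
    d=R.inv().apply(np.array([x,y,z])-o['ee_pos'])
    a=(yaw-o['tool_rot'][2]+np.pi)%(2*np.pi)-np.pi
    print('t %.1f'%o['t'],o['ee_pos'].round(1),o['tool_rot'].round(3),'w %.1f'%o['gripper_width'],'rows',(d/500).round(4),'turn %.4f'%(-a/2/np.pi),'dist %.0f'%np.linalg.norm(d))
E
python3 - <<'E'
from h import *
c=manip.calibration('top')
print(world(c,[(233.8,136.6),(267.4,137.6),(301,138.3),(334.8,138.8)],10).round(1))
plan(393,276,150)
E
```

```text
[[ 641.8   54.7   10. ]
 [ 638.8  -17.    10. ]
 [ 636.7  -88.7   10. ]
 [ 635.2 -161.2   10. ]]
t 0.1 [175.5 599.4 252.5] [-3.14   0.     2.857] w 85.3 rows [-0.5992 -0.4983  0.2058] turn 0.2109 dist 403
```

```bash
R='[-1,-0.599,-0.498,0.205,0.21]'; python3 -m pendant '[[[-1,-0.599,-0.498,0.205,0.21],[-1,-0.599,-0.498,0.205,0.21],[-1,-0.599,-0.498,0.205,0.21],[-1,-0.599,-0.498,0.205,0.21],[-1,-0.599,-0.498,0.205,0.21],[-1,-0.599,-0.498,0.205,0.21],[-1,-0.599,-0.498,0.205,0.21],[-1,-0.599,-0.498,0.205,0.21]]]' 40; python3 -c "
from h import *;plan(393,276,150)"
```

```text
t: 0.77
ee_pos: [356.2, 330.5, 168.0]
tool_rot: [3.142, -0.0, 1.851]
force: [0.4, -0.3, 0.0]
gripper_width: 86.1
gripper_force: 0.0
t 0.8 [356.2 330.5 168. ] [ 3.142 -0.     1.851] w 86.1 rows [-0.1252  0.0407  0.036 ] turn 0.0507 dist 68
```

```bash
python3 -m pendant '[[[-1,-0.125,0.04,0.036,0.05],[-1,-0.125,0.04,0.036,0.05],[-1,-0.125,0.04,0.036,0.05],[-1,-0.125,0.04,0.036,0.05],[-1,-0.125,0.04,0.036,0.05]]]'; python3 - <<'E'
from h import *
plan(393,276,150)
c=manip.calibration('wrist');im=manip.read_camera('wrist')[:,:,::-1].copy()
for z,r in((62,16.5),(0,20)): cv2.polylines(im,[pix(c,circ((392.6,276,z),r)).round().astype(int).reshape(-1,1,2)],True,(0,0,255),1)
cv2.imwrite('pics/w1.png',im)
E
```

```text
t: 1.18
ee_pos: [392.2, 278.3, 150.3]
tool_rot: [-3.141, 0.0, 1.545]
force: [0.7, 0.8, 0.8]
gripper_width: 85.3
gripper_force: 0.0
t 1.2 [392.2 278.3 150.3] [-3.141  0.     1.545] w 85.3 rows [-0.0046  0.0017  0.0007] turn 0.0021 dist 2
```

View pics/w1.png

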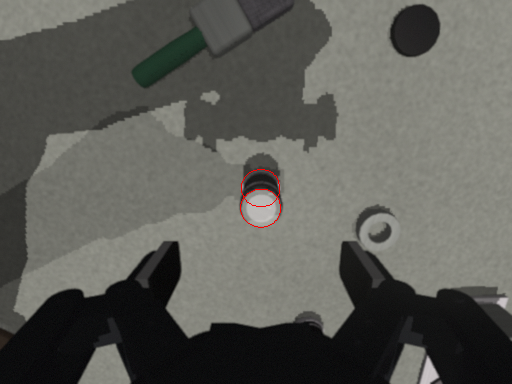

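The wrist image shows lens C's top ring at px (260,207). It agrees with the predicted circles, and the fingers straddle it at columns 165 and 355. Next I'll descend and grip.

```bash
python3 -m pendant '[[[-1,-0.0046,0.0017,0.06,0.002],[-1,-0.0046,0.0017,0.12,0.002],[-1,-0.0046,0.0017,0.17,0.002],[-1,-0.0046,0.0017,0.2,0.002],[-1,-0.0046,0.0017,0.215,0.002],[-1,-0.0046,0.0017,0.224,0.002],[-1,-0.0046,0.0017,0.224,0.002],[-1,-0.0046,0.0017,0.224,0.002]]]'; python3 -m pendant '[[[0,0,0,0,0],[0,0,0,0,0],[0.3,0,0,0,0],[0.5,0,0,0,0],[1,0,0,0,0],[1,0,0,0,0],[1,0,0,0,0],[1,0,0,0,0]]]' 40; python3 -c "
from h import *;plan(638.8,-17,150)"
```

```text
t: 1.9
ee_pos: [393.5, 276.4, 39.1]
tool_rot: [3.141, -0.001, 1.531]
force: [0.1, 0.9, 0.9]
gripper_width: 85.3
gripper_force: 0.0
t: 2.57
ee_pos: [393.4, 276.0, 39.1]
tool_rot: [3.141, -0.001, 1.53]
force: [-2.1, -1.3, 6.5]
gripper_width: 35.3
gripper_force: 39.3
t 2.6 [393.4 276.   39.1] [ 3.141e+00 -1.000e-03  1.530e+00] w 35.3 rows [-0.5654  0.5143 -0.2221] turn -0.0003 dist 398
```

```bash
python3 -m pendant '[[[1,0,0,-0.03,0],[1,0,0,-0.07,0],[1,0,0,-0.12,0],[1,0,0,-0.18,0],[1,0,0,-0.222,0],[1,0,0,-0.222,0],[1,0,0,-0.222,0]]]'; python3 -c "
from h import *;plan(638.8,-17,150)"
```

```text
t: 3.15
ee_pos: [393.5, 276.2, 150.3]
tool_rot: [3.14, -0.002, 1.53]
force: [-0.1, 1.0, -3.1]
gripper_width: 35.1
gripper_force: 40.2
t 3.1 [393.5 276.2 150.3] [ 3.14e+00 -2.00e-03  1.53e+00] w 35.1 rows [-5.661e-01  5.139e-01  1.000e-04] turn -0.0003 dist 382
```

```bash
python3 -m pendant '[[[1,-0.02,0.018,0,0],[1,-0.06,0.055,0,0],[1,-0.11,0.1,0,0],[1,-0.16,0.146,0,0],[1,-0.22,0.2,0,0],[1,-0.28,0.255,0,0],[1,-0.34,0.309,0,0],[1,-0.4,0.364,0,0]]]'; python3 -m pendant '[[[1,-0.05,0.045,0,0],[1,-0.09,0.082,0,0],[1,-0.12,0.109,0,0],[1,-0.145,0.132,0,0],[1,-0.16,0.145,0,0],[1,-0.166,0.15,0,0],[1,-0.166,0.15,0,0],[1,-0.166,0.15,0,0]]]'; python3 -c "
from h import *;plan(638.8,-17,50)"
```

```text
t: 3.82
ee_pos: [566.8, 66.8, 147.5]
tool_rot: [-3.139, 0.001, 1.531]
force: [0.6, 0.3, -1.7]
gripper_width: 35.5
gripper_force: 40.3
t: 4.48
ee_pos: [637.7, -16.5, 148.6]
tool_rot: [-3.14, -0.0, 1.531]
force: [-0.5, -0.2, -0.7]
gripper_width: 35.3
gripper_force: 40.3
t 4.5 [637.7 -16.5 148.6] [-3.14  -0.     1.531] w 35.3 rows [-0.001   0.0027  0.1972] turn -0.0002 dist 99
```

```bash
python3 -m pendant '[[[1,-0.001,0.0027,0.04,0],[1,-0.001,0.0027,0.09,0],[1,-0.001,0.0027,0.13,0],[1,-0.001,0.0027,0.16,0],[1,-0.001,0.0027,0.18,0],[1,-0.001,0.0027,0.19,0],[1,-0.001,0.0027,0.192,0],[1,-0.001,0.0027,0.192,0]]]'; python3 - <<'E'
from h import *
plan(638.8,-17,49.1)
c=manip.calibration('scene');im=manip.read_camera('scene')[:,:,::-1]
u=pix(c,(638,-17,40))[0].astype(int);cv2.imwrite('pics/s1.png',cv2.resize(im[u[1]-60:u[1]+60,u[0]-80:u[0]+80],(640,480),interpolation=2))
E
```

```text
t: 5.15
ee_pos: [640.0, -17.6, 53.9]
tool_rot: [3.141, -0.0, 1.531]
force: [-0.1, 0.8, -1.9]
gripper_width: 34.9
gripper_force: 40.3
t 5.2 [640.  -17.6  53.9] [ 3.141 -0.     1.531] w 34.9 rows [ 0.001  -0.0025  0.0096] turn -0.0002 dist 5
```

View pics/s1.png

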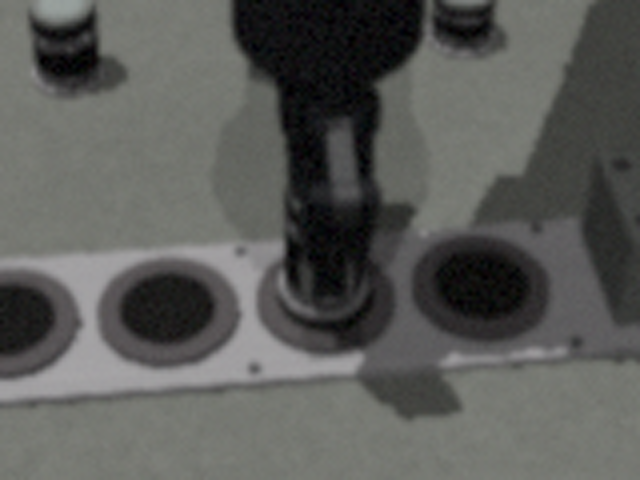

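Lens C is upright just above pad 2: its flange is at crop px (322,295) and the pad centre is at (327,303). I'll lower it slowly.

```bash
python3 -m pendant '[[[1,0.001,-0.002,0.002,0],[1,0.001,-0.002,0.004,0],[1,0.001,-0.002,0.005,0],[1,0.001,-0.002,0.006,0],[1,0.001,-0.002,0.007,0],[1,0.001,-0.002,0.0075,0],[1,0.001,-0.002,0.008,0],[1,0.001,-0.002,0.008,0]]]'
```

```text
t: 5.87
ee_pos: [638.8, -17.5, 49.4]
tool_rot: [-3.141, 0.0, 1.53]
force: [-0.1, -0.4, -1.1]
gripper_width: 35.1
gripper_force: 40.3
```

```bash
python3 -m pendant '[[[1,0,0,0.001,0],[1,0,0,0.0015,0],[1,0,0,0.0015,0],[1,0,0,0.0015,0]]]'
```

```text
t: 6.2
ee_pos: [638.9, -17.6, 49.2]
tool_rot: [3.141, -0.0, 1.53]
force: [-2.8, 0.1, 6.1]
gripper_width: 35.4
gripper_force: 40.8
```

Contact: the force went from about -1 N to +6 N. I'll release partway, then open fully and lift.

```bash
python3 -m pendant '[[[0.1,0,0,0,0],[0,0,0,0,0],[-0.2,0,0,0,0],[-0.5,0,0,0,0],[-1,0,0,0,0],[-1,0,0,0,0],[-1,0,0,0,0],[-1,0,0,0,0]]]'; python3 -m pendant '[[[-1,0,0,-0.03,0],[-1,0,0,-0.08,0],[-1,0,0,-0.14,0],[-1,0,0,-0.2,0],[-1,0,0,-0.2,0],[-1,0,0,-0.2,0]]]';  python3 - <<'E'
from h import *
plan(445.3,93.6,150)
cv2.imwrite('pics/t1.png',cv2.resize(manip.read_camera('top')[110:165,190:380,::-1],(798,231),interpolation=2))
E
```

```text
t: 6.87
ee_pos: [638.9, -17.5, 48.7]
tool_rot: [3.142, 0.0, 1.53]
force: [0.3, 0.2, -0.3]
gripper_width: 85.4
gripper_force: 0.0
t: 7.37
ee_pos: [640.0, -17.6, 150.8]
tool_rot: [3.138, -0.001, 1.53]
force: [0.2, 1.4, 0.3]
gripper_width: 85.1
gripper_force: 0.0
t 7.4 [640.  -17.6 150.8] [ 3.138e+00 -1.000e-03  1.530e+00] w 85.1 rows [ 2.063e-01 -3.982e-01  2.000e-04] turn -0.0003 dist 224
```

View pics/t1.png

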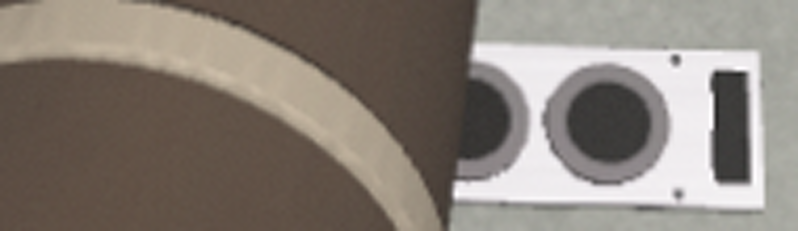

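The arm hides pad 2 in this view, so I'll check it from over A.

```bash
python3 -m pendant '[[[-1,0.026,-0.05,0,0],[-1,0.062,-0.12,0,0],[-1,0.1,-0.19,0,0],[-1,0.135,-0.26,0,0],[-1,0.166,-0.32,0,0],[-1,0.19,-0.37,0,0],[-1,0.206,-0.398,0,0],[-1,0.206,-0.398,0,0]]]'; python3 -m pendant '[[[-1,0,0,0,0],[-1,0,0,0,0]]]' ;  python3 - <<'E'
from h import *
plan(445.3,93.6,28)
c=manip.calibration('wrist');im=manip.read_camera('wrist')[:,:,::-1].copy()
for z,r in((36,16.5),(0,20)): cv2.polylines(im,[pix(c,circ((445.3,93.6,z),r)).round().astype(int).reshape(-1,1,2)],True,(0,0,255),1)
t=cv2.resize(manip.read_camera('top')[110:165,190:380,::-1],(512,148),interpolation=2)
cv2.imwrite('pics/w2.png',np.vstack([im,t]))
E
```

```text
t: 8.08
ee_pos: [440.2, 95.3, 147.4]
tool_rot: [-3.137, 0.0, 1.534]
force: [0.2, -0.3, -0.2]
gripper_width: 85.2
gripper_force: 0.0
t: 8.25
ee_pos: [444.7, 93.2, 148.4]
tool_rot: [3.142, 0.001, 1.53]
force: [0.2, -0.7, -0.5]
gripper_width: 85.3
gripper_force: 0.0
t 8.2 [444.7  93.2 148.4] [3.142e+00 1.000e-03 1.530e+00] w 85.3 rows [0.001  0.0011 0.2407] turn -0.0003 dist 120
```

View pics/w2.png

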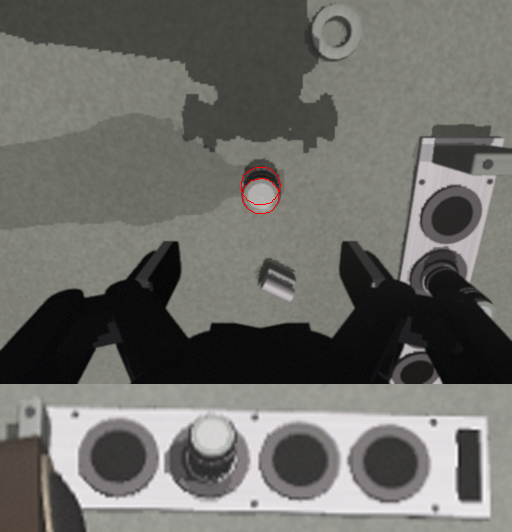

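C stands upright on pad 2 (bottom strip, px ~(210,450)), and A's cap at (260,195) matches the overlay. Now I'll grasp A.

```bash
python3 -m pendant '[[[-1,0.001,0.001,0.06,0],[-1,0.001,0.001,0.12,0],[-1,0.001,0.001,0.17,0],[-1,0.001,0.001,0.21,0],[-1,0.001,0.001,0.23,0],[-1,0.001,0.001,0.24,0],[-1,0.001,0.001,0.24,0],[-1,0.001,0.001,0.24,0]]]'; python3 -m pendant '[[[0,0,0,0,0],[0,0,0,0,0],[0.3,0,0,0,0],[0.5,0,0,0,0],[1,0,0,0,0],[1,0,0,0,0],[1,0,0,0,0],[1,0,0,0,0]]]' 40; python3 -c "
from h import *;plan(635.2,-161.2,140)"
```

```text
t: 9.02
ee_pos: [445.4, 93.7, 29.2]
tool_rot: [3.141, -0.0, 1.529]
force: [0.8, 1.1, 1.2]
gripper_width: 85.1
gripper_force: 0.0
t: 9.68
ee_pos: [445.0, 94.3, 29.5]
tool_rot: [3.141, -0.001, 1.53]
force: [-1.5, 0.9, 8.2]
gripper_width: 34.7
gripper_force: 39.0
t 9.7 [445.   94.3  29.5] [ 3.141e+00 -1.000e-03  1.530e+00] w 34.7 rows [-0.4949  0.401  -0.2212] turn -0.0003 dist 337
```

```bash
python3 -m pendant '[[[1,0,0,-0.03,0],[1,0,0,-0.07,0],[1,0,0,-0.12,0],[1,0,0,-0.18,0],[1,0,0,-0.221,0],[1,0,0,-0.221,0],[1,0,0,-0.221,0]]]'; python3 -m pendant '[[[1,-0.02,0.016,0,0],[1,-0.06,0.049,0,0],[1,-0.11,0.089,0,0],[1,-0.16,0.13,0,0],[1,-0.21,0.17,0,0],[1,-0.26,0.211,0,0],[1,-0.31,0.251,0,0],[1,-0.36,0.292,0,0]]]'; python3 -m pendant '[[[1,-0.04,0.032,0,0],[1,-0.075,0.061,0,0],[1,-0.105,0.085,0,0],[1,-0.125,0.1,0,0],[1,-0.135,0.109,0,0],[1,-0.135,0.109,0,0],[1,-0.135,0.109,0,0]]]'; python3 -c "
from h import *;plan(635.2,-161.2,43)"
```

```text
t: 10.27
ee_pos: [445.2, 94.5, 140.1]
tool_rot: [3.139, -0.002, 1.531]
force: [-0.2, -0.1, -2.3]
gripper_width: 34.5
gripper_force: 40.3
t: 10.93
ee_pos: [583.0, -92.9, 137.1]
tool_rot: [-3.139, -0.0, 1.53]
force: [0.4, 0.3, -1.2]
gripper_width: 34.8
gripper_force: 40.3
t: 11.52
ee_pos: [634.3, -160.6, 138.3]
tool_rot: [-3.14, -0.001, 1.53]
force: [-0.8, 1.2, -1.6]
gripper_width: 34.8
gripper_force: 40.3
t 11.5 [ 634.3 -160.6  138.3] [-3.14e+00 -1.00e-03  1.53e+00] w 34.8 rows [-0.0012  0.0021  0.1906] turn -0.0003 dist 95
```

```bash
python3 -m pendant '[[[1,-0.001,0.001,0.04,0],[1,-0.001,0.001,0.09,0],[1,-0.001,0.001,0.13,0],[1,-0.001,0.001,0.16,0],[1,-0.001,0.001,0.18,0],[1,-0.001,0.001,0.187,0],[1,-0.001,0.001,0.19,0],[1,-0.001,0.001,0.19,0]]]'; python3 -m pendant '[[[1,0,0,0.001,0],[1,0,0,0.002,0],[1,0,0,0.003,0],[1,0,0,0.004,0],[1,0,0,0.005,0],[1,0,0,0.0055,0],[1,0,0,0.006,0],[1,0,0,0.006,0]]]'
```

```text
t: 12.18
ee_pos: [635.7, -161.6, 44.7]
tool_rot: [3.141, -0.0, 1.531]
force: [0.2, -0.2, -1.0]
gripper_width: 34.7
gripper_force: 40.3
t: 12.85
ee_pos: [635.4, -162.0, 41.1]
tool_rot: [-3.141, -0.0, 1.53]
force: [-0.6, 0.5, -0.8]
gripper_width: 34.5
gripper_force: 40.3
```

```bash
python3 -m pendant '[[[1,0,0,0.001,0],[1,0,0,0.002,0],[1,0,0,0.0025,0],[1,0,0,0.003,0],[1,0,0,0.003,0],[1,0,0,0.003,0]]]'
```

```text
t: 13.35
ee_pos: [635.4, -161.9, 39.7]
tool_rot: [-3.142, -0.0, 1.53]
force: [-0.1, 0.5, -0.4]
gripper_width: 34.9
gripper_force: 40.6
```

```bash
python3 -m pendant '[[[1,0,0,0.001,0],[1,0,0,0.0015,0],[1,0,0,0.0015,0],[1,0,0,0.0015,0]]]'
```

```text
t: 13.68
ee_pos: [635.5, -162.0, 39.6]
tool_rot: [3.141, -0.0, 1.53]
force: [-2.2, 1.2, 4.7]
gripper_width: 34.7
gripper_force: 41.1
```

Contact. I'll release, lift and move on towards B.

```bash
python3 -m pendant '[[[0.1,0,0,0,0],[0,0,0,0,0],[-0.2,0,0,0,0],[-0.5,0,0,0,0],[-1,0,0,0,0],[-1,0,0,0,0],[-1,0,0,0,0],[-1,0,0,0,0]]]'; python3 -m pendant '[[[-1,0,0,-0.03,0],[-1,0,0,-0.08,0],[-1,0,0,-0.14,0],[-1,0,0,-0.2,0],[-1,0,0,-0.22,0],[-1,0,0,-0.22,0],[-1,0,0,-0.22,0]]]';  python3 - <<'E'
from h import *
plan(449.6,-129.2,150)
E
```

```text
t: 14.35
ee_pos: [635.5, -162.0, 38.9]
tool_rot: [-3.142, -0.0, 1.53]
force: [0.7, -0.0, -1.1]
gripper_width: 85.1
gripper_force: 0.0
t: 14.93
ee_pos: [635.7, -161.9, 149.9]
tool_rot: [3.14, -0.0, 1.53]
force: [-1.5, 1.2, -0.3]
gripper_width: 85.1
gripper_force: 0.0
t 14.9 [ 635.7 -161.9  149.9] [ 3.14 -0.    1.53] w 85.1 rows [ 0.0502 -0.3746 -0.0008] turn -0.0003 dist 189
```

```bash
python3 -m pendant '[[[-1,0.007,-0.05,0,0],[-1,0.016,-0.12,0,0],[-1,0.025,-0.19,0,0],[-1,0.035,-0.26,0,0],[-1,0.043,-0.32,0,0],[-1,0.048,-0.36,0,0],[-1,0.05,-0.374,0,0],[-1,0.05,-0.374,0,0]]]'; python3 -m pendant '[[[-1,0,0,0,0],[-1,0,0,0,0]]]' ;  python3 - <<'E'
from h import *
plan(449.6,-129.2,31)
c=manip.calibration('wrist');im=manip.read_camera('wrist')[:,:,::-1].copy()
for z,r in((49,16.5),(0,20)): cv2.polylines(im,[pix(c,circ((449.6,-129.2,z),r)).round().astype(int).reshape(-1,1,2)],True,(0,0,255),1)
t=cv2.resize(manip.read_camera('top')[110:165,190:380,::-1],(512,148),interpolation=2)
cv2.imwrite('pics/w3.png',np.vstack([im,t]))
E
```

```text
t: 15.6
ee_pos: [447.7, -128.8, 148.3]
tool_rot: [-3.139, -0.001, 1.53]
force: [0.7, -0.4, 0.4]
gripper_width: 85.3
gripper_force: 0.0
t: 15.77
ee_pos: [451.0, -129.5, 148.8]
tool_rot: [3.141, 0.001, 1.531]
force: [-0.1, 0.3, -0.2]
gripper_width: 85.3
gripper_force: 0.0
t 15.8 [ 451.  -129.5  148.8] [3.141e+00 1.000e-03 1.531e+00] w 85.3 rows [ 0.0006 -0.0029  0.2357] turn -0.0002 dist 118
```

View pics/w3.png

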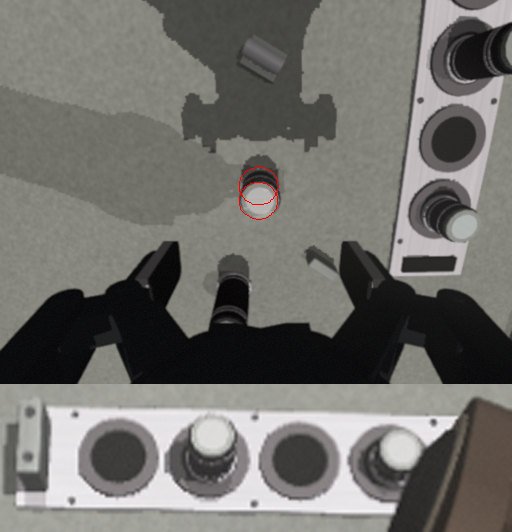

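A stands on pad 4 and C on pad 2, and B's cap at (259,200) matches the overlay. Next I'll grasp B.

```bash
python3 -m pendant '[[[-1,0.0006,-0.002,0.06,0],[-1,0.0006,-0.002,0.12,0],[-1,0.0006,-0.002,0.17,0],[-1,0.0006,-0.002,0.205,0],[-1,0.0006,-0.002,0.225,0],[-1,0.0006,-0.002,0.235,0],[-1,0.0006,-0.002,0.235,0],[-1,0.0006,-0.002,0.235,0]]]'; python3 -m pendant '[[[0,0,0,0,0],[0,0,0,0,0],[0.3,0,0,0,0],[0.5,0,0,0,0],[1,0,0,0,0],[1,0,0,0,0],[1,0,0,0,0],[1,0,0,0,0]]]' 40; python3 -m pendant '[[[1,0,0,-0.03,0],[1,0,0,-0.07,0],[1,0,0,-0.13,0],[1,0,0,-0.19,0],[1,0,0,-0.24,0],[1,0,0,-0.24,0],[1,0,0,-0.24,0]]]'; python3 -c "
from h import *;plan(636.9,-89,150)"
```

```text
t: 16.53
ee_pos: [449.2, -129.3, 31.9]
tool_rot: [3.141, 0.0, 1.53]
force: [-0.2, 0.2, 0.8]
gripper_width: 85.2
gripper_force: 0.0
t: 17.2
ee_pos: [449.3, -129.0, 32.2]
tool_rot: [3.14, -0.0, 1.53]
force: [-1.2, 0.5, 7.3]
gripper_width: 34.8
gripper_force: 39.2
t: 17.78
ee_pos: [449.4, -128.8, 152.5]
tool_rot: [3.138, -0.001, 1.531]
force: [-0.9, -0.2, -2.8]
gripper_width: 34.8
gripper_force: 40.4
t 17.8 [ 449.4 -128.8  152.5] [ 3.138e+00 -1.000e-03  1.531e+00] w 34.8 rows [0.0946 0.3716 0.0063] turn -0.0002 dist 192
```

Held TCP is 32.2 mm with the lens on the bench, so pad contact should come at about 42.2 mm.

```bash
python3 -m pendant '[[[1,0.01,0.03,0,0],[1,0.025,0.09,0,0],[1,0.04,0.16,0,0],[1,0.06,0.23,0,0],[1,0.075,0.29,0,0],[1,0.086,0.34,0,0],[1,0.093,0.365,0,0],[1,0.0946,0.3716,0,0]]]'; python3 -m pendant '[[[1,0,0,0,0],[1,0,0,0,0]]]'; python3 -c "
from h import *;plan(636.9,-89,46)"
```

```text
t: 18.45
ee_pos: [637.4, -87.8, 148.7]
tool_rot: [-3.139, -0.0, 1.532]
force: [-0.2, -0.5, -1.8]
gripper_width: 35.4
gripper_force: 40.5
t: 18.62
ee_pos: [634.6, -89.8, 149.9]
tool_rot: [-3.139, 0.0, 1.529]
force: [-0.2, -0.6, -1.2]
gripper_width: 35.0
gripper_force: 40.5
t 18.6 [634.6 -89.8 149.9] [-3.139  0.     1.529] w 35.0 rows [0.0019 0.0052 0.2079] turn -0.0004 dist 104
```

```bash
python3 -m pendant '[[[1,0.001,0.003,0.04,0],[1,0.001,0.003,0.09,0],[1,0.001,0.003,0.14,0],[1,0.001,0.003,0.175,0],[1,0.001,0.003,0.195,0],[1,0.001,0.003,0.204,0],[1,0.001,0.003,0.207,0],[1,0.001,0.003,0.207,0]]]'; python3 -m pendant '[[[1,0,0,0.001,0],[1,0,0,0.002,0],[1,0,0,0.003,0],[1,0,0,0.004,0],[1,0,0,0.005,0],[1,0,0,0.0055,0],[1,0,0,0.006,0],[1,0,0,0.006,0]]]'
```

```text
t: 19.28
ee_pos: [637.9, -89.2, 48.6]
tool_rot: [3.141, 0.0, 1.53]
force: [0.5, -0.3, -1.4]
gripper_width: 35.1
gripper_force: 40.5
t: 19.95
ee_pos: [637.7, -88.9, 44.9]
tool_rot: [-3.141, -0.0, 1.53]
force: [-0.5, 0.5, -2.0]
gripper_width: 34.9
gripper_force: 40.5
```

```bash
python3 -m pendant '[[[1,0,0,0.001,0],[1,0,0,0.002,0],[1,0,0,0.003,0],[1,0,0,0.0035,0],[1,0,0,0.004,0],[1,0,0,0.0045,0],[1,0,0,0.0045,0],[1,0,0,0.0045,0]]]'
```

```text
t: 20.62
ee_pos: [637.7, -88.9, 42.7]
tool_rot: [-3.142, -0.0, 1.53]
force: [0.7, -0.9, -1.1]
gripper_width: 35.1
gripper_force: 40.5
```

```bash
python3 -m pendant '[[[1,0,0,0.001,0],[1,0,0,0.0015,0],[1,0,0,0.002,0],[1,0,0,0.002,0]]]'
```

```text
t: 20.95
ee_pos: [637.8, -88.9, 42.3]
tool_rot: [3.141, -0.0, 1.53]
force: [-2.3, -0.0, 6.0]
gripper_width: 34.8
gripper_force: 41.2
```

```bash
python3 -m pendant '[[[0.1,0,0,0,0],[0,0,0,0,0],[-0.2,0,0,0,0],[-0.5,0,0,0,0],[-1,0,0,0,0],[-1,0,0,0,0],[-1,0,0,0,0],[-1,0,0,0,0]]]'; python3 -m pendant '[[[-1,0,0,-0.03,0],[-1,0,0,-0.08,0],[-1,0,0,-0.14,0],[-1,0,0,-0.2,0],[-1,0,0,-0.24,0],[-1,0,0,-0.24,0],[-1,0,0,-0.24,0]]]';  python3 - <<'E'
from h import *
plan(415.9,-246.9,160)
E
```

```text
t: 21.62
ee_pos: [637.7, -88.9, 41.7]
tool_rot: [-3.142, 0.0, 1.53]
force: [0.0, 0.1, -0.8]
gripper_width: 85.0
gripper_force: 0.0
t: 22.2
ee_pos: [638.4, -88.9, 163.1]
tool_rot: [3.139, -0.0, 1.53]
force: [-0.5, -0.3, -0.4]
gripper_width: 85.6
gripper_force: 0.0
t 22.2 [638.4 -88.9 163.1] [ 3.139 -0.     1.53 ] w 85.6 rows [-0.3338 -0.4319  0.0049] turn -0.0003 dist 273
```

```bash
python3 -m pendant '[[[-1,-0.03,-0.04,0,0],[-1,-0.08,-0.104,0,0],[-1,-0.13,-0.168,0,0],[-1,-0.18,-0.233,0,0],[-1,-0.23,-0.298,0,0],[-1,-0.28,-0.362,0,0],[-1,-0.31,-0.401,0,0],[-1,-0.334,-0.432,0,0]]]'; python3 -m pendant '[[[-1,0,0,0,0],[-1,0,0,0,0],[-1,0,0,0,0]]]' ;  python3 - <<'E'
from h import *
plan(415.9,-246.9,46)
c=manip.calibration('wrist');im=manip.read_camera('wrist')[:,:,::-1].copy()
for z,r in((75,16.5),(0,20)): cv2.polylines(im,[pix(c,circ((415.9,-246.9,z),r)).round().astype(int).reshape(-1,1,2)],True,(0,0,255),1)
t=cv2.resize(manip.read_camera('top')[110:165,190:380,::-1],(512,148),interpolation=2)
cv2.imwrite('pics/w4.png',np.vstack([im,t]))
E
```

```text
t: 22.87
ee_pos: [411.8, -248.1, 160.7]
tool_rot: [-3.139, -0.001, 1.527]
force: [1.0, 0.1, 0.6]
gripper_width: 85.4
gripper_force: 0.0
t: 23.12
ee_pos: [415.5, -246.3, 161.1]
tool_rot: [-3.141, -0.0, 1.531]
force: [-0.1, 0.5, -0.1]
gripper_width: 85.4
gripper_force: 0.0
t 23.1 [ 415.5 -246.3  161.1] [-3.141 -0.     1.531] w 85.4 rows [-0.0013  0.001   0.2302] turn -0.0002 dist 115
```

View pics/w4.png

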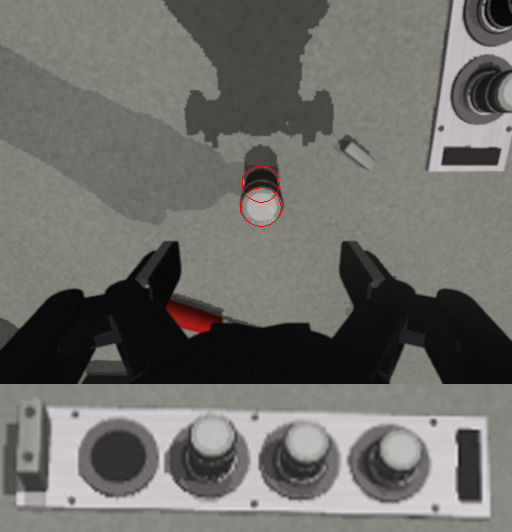

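C, B and A stand upright on pads 2–4 (bottom strip), and D's cap at (261,206) matches the overlay. Next I'll grasp D.

```bash
python3 -m pendant '[[[-1,-0.001,0.001,0.06,0],[-1,-0.001,0.001,0.12,0],[-1,-0.001,0.001,0.17,0],[-1,-0.001,0.001,0.205,0],[-1,-0.001,0.001,0.22,0],[-1,-0.001,0.001,0.229,0],[-1,-0.001,0.001,0.229,0],[-1,-0.001,0.001,0.229,0]]]'; python3 -m pendant '[[[0,0,0,0,0],[0,0,0,0,0],[0.3,0,0,0,0],[0.5,0,0,0,0],[1,0,0,0,0],[1,0,0,0,0],[1,0,0,0,0],[1,0,0,0,0]]]' 40; python3 -m pendant '[[[1,0,0,-0.03,0],[1,0,0,-0.07,0],[1,0,0,-0.13,0],[1,0,0,-0.19,0],[1,0,0,-0.24,0],[1,0,0,-0.27,0],[1,0,0,-0.27,0],[1,0,0,-0.27,0]]]'; python3 -c "
from h import *;plan(641.5,54.7,180)"
```

```text
t: 23.88
ee_pos: [416.2, -247.6, 47.8]
tool_rot: [3.141, 0.0, 1.531]
force: [-0.1, -0.1, 0.0]
gripper_width: 85.6
gripper_force: 0.0
t: 24.55
ee_pos: [416.0, -247.6, 47.8]
tool_rot: [3.141, -0.0, 1.53]
force: [-0.8, 1.3, 6.0]
gripper_width: 35.0
gripper_force: 39.2
t: 25.22
ee_pos: [415.7, -247.2, 182.3]
tool_rot: [3.14, -0.0, 1.531]
force: [0.9, 0.1, -3.0]
gripper_width: 35.0
gripper_force: 40.9
t 25.2 [ 415.7 -247.2  182.3] [ 3.14  -0.     1.531] w 35.0 rows [0.6214 0.4269 0.0053] turn -0.0002 dist 377
```

Contact on the pad is expected at TCP z of about 57.8 mm.

```bash
python3 -m pendant '[[[1,0.02,0.014,0,0],[1,0.06,0.041,0,0],[1,0.11,0.076,0,0],[1,0.17,0.117,0,0],[1,0.23,0.158,0,0],[1,0.29,0.199,0,0],[1,0.35,0.24,0,0],[1,0.41,0.282,0,0]]]'; python3 -m pendant '[[[1,0.06,0.041,0,0],[1,0.11,0.076,0,0],[1,0.15,0.103,0,0],[1,0.18,0.124,0,0],[1,0.2,0.138,0,0],[1,0.211,0.145,0,0],[1,0.211,0.145,0,0],[1,0.211,0.145,0,0]]]'; python3 -c "
from h import *;plan(641.5,54.7,62)"
```

```text
t: 25.88
ee_pos: [564.4, -46.7, 179.8]
tool_rot: [-3.138, 0.0, 1.53]
force: [0.8, -1.4, -2.8]
gripper_width: 35.2
gripper_force: 40.9
t: 26.55
ee_pos: [640.8, 52.9, 181.3]
tool_rot: [-3.14, 0.001, 1.529]
force: [-0.9, -0.3, -3.5]
gripper_width: 35.2
gripper_force: 40.9
t 26.6 [640.8  52.9 181.3] [-3.140e+00  1.000e-03  1.529e+00] w 35.2 rows [0.004  0.0017 0.2385] turn -0.0005 dist 119
```

```bash
python3 -m pendant '[[[1,0.003,0.001,0.04,0],[1,0.003,0.001,0.09,0],[1,0.003,0.001,0.14,0],[1,0.003,0.001,0.19,0],[1,0.003,0.001,0.22,0],[1,0.003,0.001,0.233,0],[1,0.003,0.001,0.237,0],[1,0.003,0.001,0.237,0]]]'; python3 -m pendant '[[[1,0,0,0.001,0],[1,0,0,0.002,0],[1,0,0,0.003,0],[1,0,0,0.004,0],[1,0,0,0.005,0],[1,0,0,0.005,0]]]'
```

```text
t: 27.22
ee_pos: [642.1, 54.4, 64.1]
tool_rot: [3.141, 0.0, 1.529]
force: [0.5, 0.2, -3.4]
gripper_width: 35.0
gripper_force: 40.8
t: 27.72
ee_pos: [642.1, 55.7, 61.3]
tool_rot: [3.141, -0.0, 1.53]
force: [-0.3, -0.0, -3.5]
gripper_width: 35.1
gripper_force: 40.8
```

```bash
python3 -m pendant '[[[1,0,0,0.001,0],[1,0,0,0.002,0],[1,0,0,0.003,0],[1,0,0,0.004,0],[1,0,0,0.005,0],[1,0,0,0.006,0],[1,0,0,0.006,0],[1,0,0,0.006,0]]]'
```

```text
t: 28.38
ee_pos: [642.0, 55.5, 58.1]
tool_rot: [-3.141, 0.0, 1.53]
force: [0.4, -0.4, -4.0]
gripper_width: 34.8
gripper_force: 40.8
```

```bash
python3 -m pendant '[[[1,0,0,0.001,0],[1,0,0,0.0015,0],[1,0,0,0.002,0],[1,0,0,0.002,0]]]'
```

```text
t: 28.72
ee_pos: [642.2, 55.5, 57.9]
tool_rot: [3.141, -0.0, 1.53]
force: [-2.1, -0.6, 5.2]
gripper_width: 34.9
gripper_force: 41.7
```

Contact. I'll release, lift and back off towards the bench for a check.

```bash
python3 -m pendant '[[[0.1,0,0,0,0],[0,0,0,0,0],[-0.2,0,0,0,0],[-0.5,0,0,0,0],[-1,0,0,0,0],[-1,0,0,0,0],[-1,0,0,0,0],[-1,0,0,0,0]]]'; python3 -m pendant '[[[-1,0,0,-0.03,0],[-1,0,0,-0.08,0],[-1,0,0,-0.14,0],[-1,0,0,-0.2,0],[-1,0,0,-0.26,0],[-1,0,0,-0.26,0],[-1,0,0,-0.26,0]]]'; python3 -m pendant '[[[-1,0.02,-0.05,0,0],[-1,0.06,-0.12,0,0],[-1,0.12,-0.19,0,0],[-1,0.18,-0.26,0,0],[-1,0.24,-0.32,0,0],[-1,0.27,-0.36,0,0],[-1,0.27,-0.36,0,0],[-1,0.27,-0.36,0,0]]]'; python3 - <<'E'
from h import *
t=cv2.resize(manip.read_camera('top')[105:170,180:380,::-1],(640,208),interpolation=2)
s=cv2.resize(manip.read_camera('scene')[190:300,135:370,::-1],(640,300),interpolation=2)
cv2.imwrite('pics/f.png',np.vstack([t,s]));print(manip.get_obs()['force'])
E
```

```text
t: 29.38
ee_pos: [642.1, 55.5, 57.2]
tool_rot: [3.142, 0.0, 1.53]
force: [-0.2, -0.7, 0.0]
gripper_width: 85.4
gripper_force: 0.0
t: 29.97
ee_pos: [643.2, 55.6, 189.3]
tool_rot: [3.138, -0.001, 1.53]
force: [0.3, 1.0, -0.3]
gripper_width: 85.4
gripper_force: 0.0
t: 30.63
ee_pos: [465.7, 199.4, 186.3]
tool_rot: [-3.14, 0.0, 1.535]
force: [1.5, 0.4, -0.3]
gripper_width: 85.0
gripper_force: 0.0
[-0.54256052  0.18393038 -0.32261812]
```

View pics/f.png

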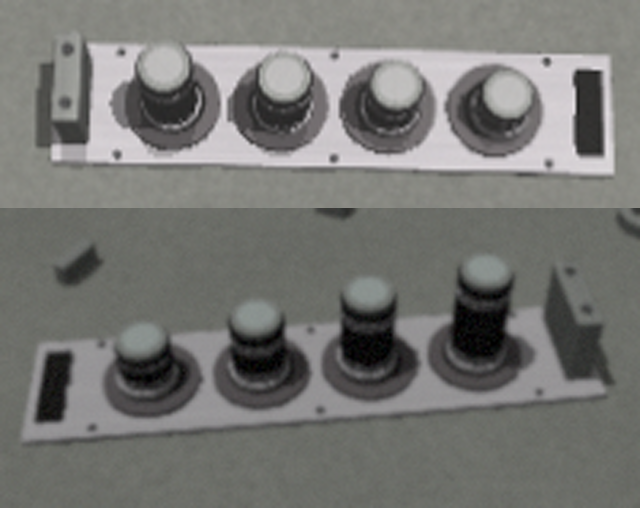

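All four lenses stand upright and fully on their pads. In the scene view the tallest is next to the block at px (480,310), stepping down to the shortest at (143,360).

```bash
python3 -m pendant '[[[-1,0,0,0,0],[-1,0,0,0,0],[-1,0,0,0,0]]]' >/dev/null; python3 -c "
from bench import manip;print(manip.close_job())"
```

```text
the job is handed in; nothing more can be done
None
```

The four lenses stand upright on their pads in height order, with the tallest (D) next to the steel end block, then C, B and A. I handed the job in at about 31 s; the final pictures showed all four fully on their pads and the gripper clear, but no verdict came back.

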